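# Draw the twine roll off its leaning spindle

### The arm

A 6-joint arm with a two-finger parallel gripper is mounted at the origin on the work surface. World frame = base frame: x ahead of the robot, y to its left, z up, the work surface at z = 0. Lengths are in m, angles in rad, forces in N, time in s.
With the tool pointing down it reaches from about 0.25 to 0.775 m from the base axis. Payload 4 kg.
Tool frame: the origin (TCP) lies at the centre of the arm's flange, where the gripper is bolted on; the fingertips stand ahead of it and the grasp point (between the pads) lies 180 mm ahead of it (robot.tcp_to_tips is the z of the fingertips in the tool frame, in m); z points along the fingers, y is the direction in which the jaws open and shut (so a half turn about z gives the same grasp; the last joint's range is limited). The gripper opens to 94 mm and grips with 3 to 60 N. Pads are 16 mm wide; open, the fingers measure 119 mm over their backs; the gripper's body (75 mm by 177 mm) begins 78 mm behind the grasp point.
Start: joints at [1.033, 0.087, 1.371, -0, 1.684, -0.103], TCP at [0.232, 0.499, 0.405] pointing down, gripper open.
Joint ranges: [-3.1, 3.1], [-0.76, 2.03], [0.27, 2.55], [-1.08, 4.22], [0.17, 2.65], [-2.57, 2.57]. Speed limits (rad/s): [2.79, 2.79, 3.14, 3.14, 3.14, 3.14].

### API

Orientations are given as [roll, pitch, yaw] about the fixed x, y, z axes, in that order (R = Rz(yaw) Ry(pitch) Rx(roll)).
In Python, from bench import robot gives the robot as it stands.
- The arm moves only by the tool move_arm, never from a script. Its argument "increments" is a list that holds one entry, the list of rows, each a list of 7 numbers: the opening, from 0 (shut) to 1 (fully open), then the shift along the tool's x, y, z as a fraction of full scale, then the turn, a rotation vector about the tool's x, y, z as a fraction of full scale. In form: [[[jaw, dx, dy, dz, rx, ry, rz], ...]]. A call has 1 to 8 rows; each row is the pose to reach, as a shift and turn from the pose commanded when the call began, along the tool's axes at that moment; what a row does not reach only later rows make up. Full scale, the value 1, is 0.1 m for a shift and pi/2 rad for a turn. A row lasts 1/12 s, in which the tool goes at most 41.7 mm and 7.16 degrees, less where a joint would pass 70% of its speed; a pose out of reach is approached as far as the arm can. A call with a number of a shift or a turn outside -1 to 1 is refused whole. A call with a gripper value outside its range is refused whole. The fingers move at their own pace and stop on an object; the grip force is fixed at half the most. Time passes only in rows, so rows that repeat a pose let the fingers close. It gives the time, the measured TCP pose, the force and the opening at its end, in the units of the state.
- robot.get_obs(): the state, without advancing time (a new reading comes with each control period).
- robot.snapshot(name): name is "scene" or "top" or "wrist"; returns (picture, depth): 400x640x3 uint8, red, green, blue; 400x640 float32, m along the optical axis (not along the pixel's ray), 0 where there is no reading.
- robot.camera_params(name): a dict with "mtx" (3x3 intrinsics, pixels), "k1" (the pictures are not rectified: a ray, as slopes to the right and down, at radius r is drawn at 1 + k1 r^2 times it, then the intrinsics apply), "R" (3x3) and "t" (3): a world point X has camera coordinates R X + t. Camera axes: x right, y down, z forward; pixel columns grow to the right and rows downward; lengths in m; the calibration is good to about 2 mm. A picture is of the moment at which its call begins: read the wrist's pose just before it. camera_params takes no time and is no camera call; for the wrist camera it gives the pose at the moment of the call.
- robot.close_job(): hands the job in, once; it reports no verdict.
The state is a dict: "time": time; "joint_positions": joint angles; "qvel": joint speeds; "joint_torque": joint torques, N m; "tool_pos": TCP position; "ee_rot": TCP orientation; "wrist_force": force on the tool from outside, world axes, zero at the start; "wrist_torque": the same for the moment, N m; "width": finger opening in m.
Only numpy, scipy, OpenCV 4.12 (cv2) and the standard library are available. Lean on these libraries where they do the work, as an engineer would, in place of code of your own. Each camera call takes 0.05 s, during which the arm holds its last target.

### The job

Swing the steel keeper arm aside so that it no longer blocks the roll of twine, slide the roll straight up along its leaning spindle and off the end without forcing it, then set it down gently, standing upright in the middle of the green saucer, and let go. Leave the mortar, sugar bowl and spatula where they are, and do not push the saucer about.

Things in the scene. Friction and masses are not known exactly. Their poses are not given: they have to be found in the camera images.
- roll: Roll of natural twine wound on an open cardboard core: a rigid cylinder 60 mm in diameter, 90 mm long, with a 30 mm bore right through, 0.15 to 0.27 kg. Origin: centre of its lower end, on its axis; z: along its axis to the upper end. It starts on the spindle, its lower end resting on the spindle's disc, its axis up to 4 mm off the spindle's axis.
- spindle: Fixed wooden post of the twine stand, 22 mm in diameter, 98 mm long, leaning 25 degrees from vertical; its tip stands 8 mm above the seated roll. Origin: on its axis, on the upper face of the disc (72 mm across, 8 mm thick) that carries the roll, 65 mm above the shelf. z: along the post to its tip, leaning roughly away from the robot; y: level; x: towards the robot and up.
- stand: Fixed wooden foot of the stand, a block 150 x 110 x 18 mm on the shelf. Origin: centre of its underside, 65 mm below the spindle's origin; z up; x (150 mm side): level, roughly towards the robot, opposite to the way the spindle leans.
- keeper_pivot (a point): Pivot of the keeper arm, at spindle x = 62, y = 0, z = 102 mm, level with the arm's underside. It is the top of a fixed steel rod 10 mm in diameter that stands parallel to the post, up from the level of the disc. Axes as the spindle's.
- keeper (a joint): Keeper arm's angle, 0 to 1.9 rad, about the spindle's z at the pivot. At 0 (starts 0 to 0.2) the arm, a bar 14 mm wide, 8 mm thick, points along spindle -x across the post's tip and blocks the roll. As it grows the knob swings towards spindle -y (anticlockwise seen from the tip). Clear of the roll from 0.65, clear of a gripper too from 1.5. About 1 N at the knob moves it; it stays where left.
- saucer: Green melamine saucer, 160 mm across the rim, 20 mm high, 0.25 kg, loose on the shelf. Origin: centre of its underside; z up. Its flat inner floor is 5 mm above the origin and about 100 mm across.
- mortar: Small marble mortar, 110 mm across, 75 mm high, loose. Origin: centre of its underside. Leave it alone.
- sugar_bowl: Stainless steel sugar bowl with closed hinged lid, about 100 mm across, 93 mm high, loose, with a small loop handle on one side. Origin: centre of its underside. Leave it alone.
- spatula: Bamboo spatula 260 mm long lying flat on the shelf, loose. Its x axis runs along its length. Leave it alone.
- keeper_knob (a point): A point in the upright steel knob at the free end of the keeper arm, 88 mm from the arm's pivot: a pin 16 mm in diameter, parallel to the spindle, reaching from the arm's underside (spindle z = 102 mm) to 34 mm above it (z = 136 mm). The point lies on its axis, 13 mm below its top. It can be pushed sideways or pinched.
Not all that is in view belongs to the job. Of the things that look like the roll, the largest one is meant.

How it is judged:
By the outcome, as a careful person would: the job done as asked, in the order asked, and still so for the second after the job is handed in, with the robot touching nothing.
It also fails if it takes over 64 s, if anything falls off the work surface, if the arm or the gripper's body presses on something with over 40 N, if the wrist force passes 120 N, or if a joint passes its speed limit or range.

## Working session

There is one attempt and no reset: what is moved stays moved. The work goes in short steps, Python scripts to look and compute and a tool call to move; the robot and the scene stay as the last step left them, time stands still between calls to the robot, and variables do not carry over. Pictures are saved under pics/ and viewed, and the job is handed in when it is done.

Besides the shell and the picture viewer there is one more tool, called after ">>>" as name([rows], argument=value, ...), one row to a line, values as JSON. move_arm: Moves the arm, as the interface text tells. Its arguments: {"type":"object","properties":{"increments":{"type":"array","items":{"type":"array","items":{"type":"array","items":{"type":"number","minimum":-1,"maximum":1}}}}},"required":["increments"]}

```bash
ls; mkdir -p pics
python3 - <<'E'
from bench import robot
import cv2,numpy as np
print(robot.get_obs(), robot.tcp_to_tips)
for n in ["scene","top","wrist"]:
    print(n,robot.camera_params(n))
    p,d=robot.snapshot(n)
    cv2.imwrite(f"pics/{n}0.png",p[:,:,::-1]); np.savez(f"{n}0.npz",p=p,d=d)
E
```

```text
pics
{'time': 0.0, 'joint_positions': array([ 1.03289882e+00,  8.79610987e-02,  1.37223152e+00, -3.00180013e-05,
        1.68358192e+00, -1.03110816e-01]), 'qvel': array([-0.00107809,  0.00089137,  0.00034421,  0.00097183, -0.00053661,
        0.00031974]), 'joint_torque': array([-6.51257778e-05, -3.40171337e+01, -3.02436340e+01,  7.20215449e-02,
        3.28377122e-02, -1.59992674e-04]), 'tool_pos': array([0.2316287 , 0.49873053, 0.4035119 ]), 'ee_rot': array([-3.13941929e+00, -1.94901041e-04,  2.70680240e+00]), 'wrist_force': array([ 0.30174016, -0.15199413,  0.09516553]), 'wrist_torque': array([-0.01757487, -0.00083396, -0.01709261]), 'width': 0.09447889820388897} 0.1992
scene {'mtx': array([[465.41187504,   0.        , 319.10028716],
       [  0.        , 465.41187504, 202.78786038],
       [  0.        ,   0.        ,   1.        ]]), 'k1': -0.018510994825960515, 'R': array([[ 0.14801628,  0.98877433, -0.02040857],
       [ 0.71746999, -0.12156009, -0.68590083],
       [-0.680682  ,  0.08688195, -0.72740878]]), 't': array([-0.05482127, -0.37102441,  1.9591135 ])}
top {'mtx': array([[371.94969686,   0.        , 310.94326182],
       [  0.        , 371.94969686, 199.08722002],
       [  0.        ,   0.        ,   1.        ]]), 'k1': 0.007304086064189192, 'R': array([[-0.00250794, -0.99985752, -0.0166928 ],
       [-0.99088206,  0.00473341, -0.13464893],
       [ 0.13470876,  0.0162029 , -0.99075275]]), 't': array([0.00144252, 0.64766759, 1.06563077])}
wrist {'mtx': array([[348.18292426,   0.        , 318.44750731],
       [  0.        , 348.18292426, 196.60700832],
       [  0.        ,   0.        ,   1.        ]]), 'k1': 0.019582899577577303, 'R': array([[ 0.42056089,  0.9072624 , -0.00186334],
       [ 0.8775516 , -0.40626544,  0.25465973],
       [ 0.23028619, -0.1087351 , -0.96702893]]), 't': array([-0.54974696, -0.02533457,  0.39179031])}
```

View pics/scene0.png

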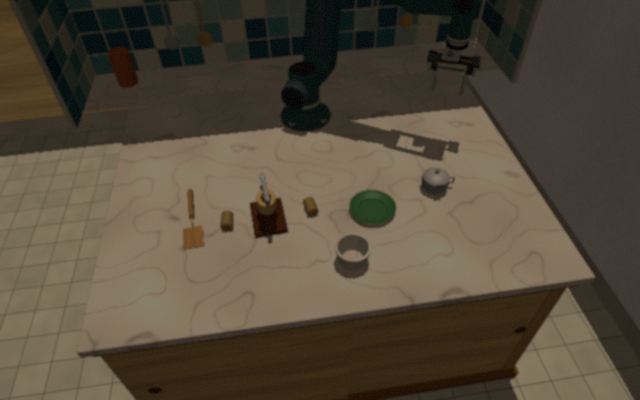

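View pics/top0.png

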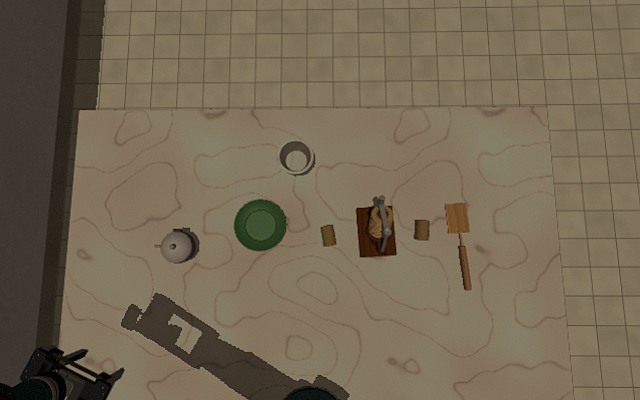

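View pics/wrist0.png

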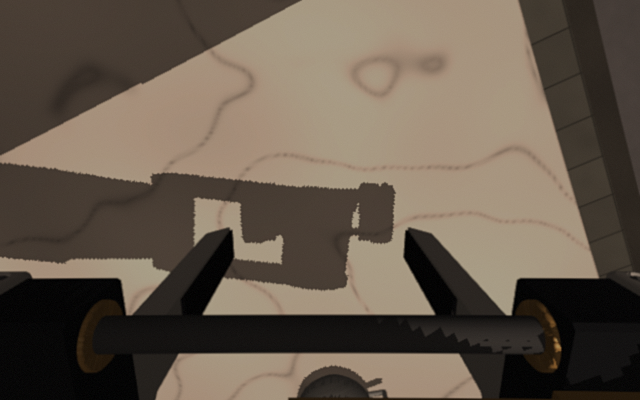

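The top view shows the stand at about (377,232), the saucer at (261,225), the mortar at (297,157) and the bowl at (178,246). Two small decoy rolls sit at (328,235) and (421,230). The spatula is at (463,245).

```bash
cat > h.py <<'E'
import numpy as np,cv2
from scipy.spatial.transform import Rotation as Ro
def rays(c,uv):
    uv=np.asarray(uv,float).reshape(-1,2); K=c['mtx']
    d=(uv-[K[0,2],K[1,2]])/[K[0,0],K[1,1]]
    s=d.copy()
    for _ in range(8): s=d/(1+c['k1']*(s**2).sum(1,keepdims=True))
    return np.c_[s,np.ones(len(s))]
def cloud(c,d):
    h,w=d.shape; u,v=np.meshgrid(np.arange(w),np.arange(h))
    r=rays(c,np.c_[u.ravel(),v.ravel()])*d.reshape(-1,1)
    return ((r-c['t'])@c['R']).reshape(h,w,3)
def onplane(c,uv,z):
    r=rays(c,uv)@c['R']; o=-c['R'].T@c['t']
    return o+r*((z-o[2])/r[:,2])[:,None]
def proj(c,X):
    X=np.atleast_2d(X)@c['R'].T+c['t']; s=X[:,:2]/X[:,2:]
    s=s*(1+c['k1']*(s**2).sum(1,keepdims=True))
    return s*c['mtx'][0,0]+c['mtx'][:2,2]
E
python3 - <<'E'
from h import *
from bench import robot
for n,(x0,x1,y0,y1) in {"top":(310,480,180,290),"scene":(170,420,160,270)}.items():
    c=robot.camera_params(n); f=np.load(n+"0.npz"); p,d=f['p'],f['d']; P=cloud(c,d)
    im=cv2.convertScaleAbs(p[y0:y1,x0:x1,::-1],alpha=2)
    im=cv2.resize(im,None,fx=4 if n=="top" else 3,fy=4 if n=="top" else 3,interpolation=cv2.INTER_NEAREST)
    cv2.imwrite(f"pics/{n}0z.png",im)
    hsv=cv2.cvtColor(p,cv2.COLOR_RGB2HSV)
    g=((hsv[...,0]>45)&(hsv[...,0]<85)&(hsv[...,1]>90)&(P[...,2]<.05)&(P[...,0]>.2)&(P[...,0]<.9)).astype(np.uint8)
    k,l,s,ce=cv2.connectedComponentsWithStats(g); i=1+s[1:,4].argmax()
    Q=P[l==i]; print(n,"saucer",s[i],Q.min(0),Q.max(0),(Q.min(0)+Q.max(0))/2)
    cn=cv2.findContours((l==i).astype(np.uint8),0,cv2.CHAIN_APPROX_NONE)[0][0].reshape(-1,2)
    W=onplane(c,cn,.02)[:,:2].astype(np.float32); print(cv2.minEnclosingCircle(W), cv2.fitEllipse(W))
    # stand top by height & dark
    m=(abs(P[...,2]-.018)<.006)&(P[...,0]>.2)&(P[...,0]<.9)&(abs(P[...,1]+.18)<.17)&(hsv[...,2]<90)
    Q=P[m]; print("stand",m.sum(), Q[:,2].mean(),cv2.minAreaRect(Q[:,:2].astype(np.float32)))
    m=(P[...,2]>.05)&(P[...,0]>.2)&(P[...,0]<.9)&(abs(P[...,1]+.18)<.12)
    Q=P[m]; print("high",m.sum(),Q.min(0),Q.max(0))
E
```

```text
top saucer [ 235  200   51   51 2037] [ 0.49760096  0.07793842 -0.00381072] [0.64913392 0.23153312 0.02393405] [0.57336744 0.15473577 0.01006166]
((0.5738423466682434, 0.15471279621124268), 0.07801459729671478) ((0.573894739151001, 0.1545562595129013), (0.15163591504096985, 0.15285108983516693), 15.420145034790039)
stand 905 0.01781176024119323 ((0.5527024269104004, -0.19270974397659302), (0.1486853063106537, 0.25114771723747253), 2.9850502014160156)
high 941 [ 0.48298903 -0.22963074  0.05488434] [ 0.63752449 -0.1597693   0.19568787]
scene saucer [ 350  191   45   33 1146] [ 0.49896241  0.07430521 -0.00445131] [0.65332489 0.22505706 0.02388825] [0.57614365 0.14968113 0.00971847]
((0.5789575576782227, 0.14930114150047302), 0.0758323073387146) ((0.5782104134559631, 0.14969474077224731), (0.14488309621810913, 0.14813107252120972), 169.1439208984375)
stand 800 0.017777962931487395 ((0.5596050024032593, -0.19393359124660492), (0.14851617813110352, 0.3133428990840912), 3.144927501678467)
high 577 [ 0.48469365 -0.23451906  0.05013323] [ 0.64413358 -0.16472141  0.19711616]
```

View pics/top0z.png

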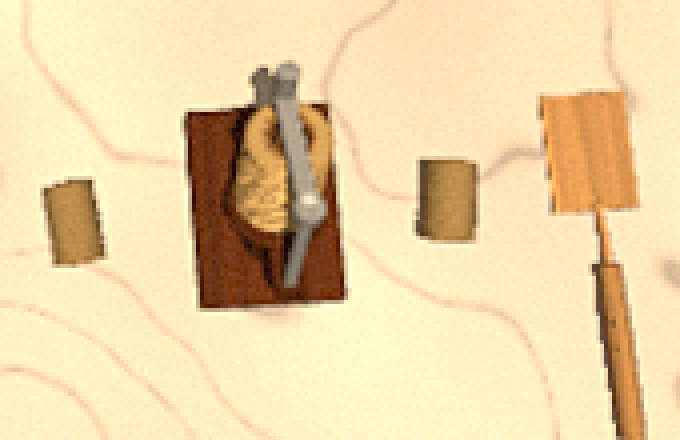

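View pics/scene0z.png

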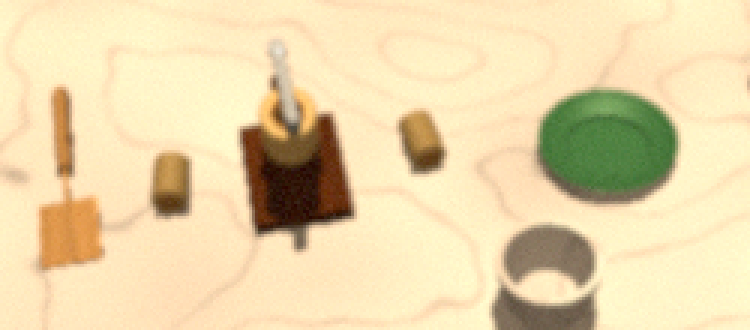

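Run:
```python
from h import *
from bench import robot
for n,roi,T in [("top",(350,405,200,265),0),("scene",(245,295,190,245),0)]:
    c=robot.camera_params(n); f=np.load(n+"0.npz"); p,d=f['p'],f['d']; P=cloud(c,d)
    x0,x1,y0,y1=roi
    m=np.zeros(d.shape,np.uint8); hsv=cv2.cvtColor(p,cv2.COLOR_RGB2HSV)
    sub=(hsv[...,2]<100)&(hsv[...,1]>120)&(P[...,2]<.035)&(P[...,2]>0.007)
    m[y0:y1,x0:x1]=sub[y0:y1,x0:x1]
    m=cv2.morphologyEx(m,cv2.MORPH_OPEN,np.ones((3,3)))
    W=onplane(c,np.argwhere(m)[:,::-1],.018)[:,:2].astype(np.float32)
    print(n,m.sum(),cv2.minAreaRect(W))
c=robot.camera_params("top")
W=onplane(c,np.array([(187,113),(328,103),(346,297),(201,307)])/4+[309.5,179.5],.018); print(W,W.mean(0))
c=robot.camera_params("scene")
W=onplane(c,np.array([(242,128),(337,114),(353,213),(258,231)])/3+[169.5,159.5],.018); print(W,W.mean(0))
```

```text
top 810 ((0.5532277822494507, -0.19476626813411713), (0.14646433293819427, 0.10746254026889801), 3.572969913482666)
scene 746 ((0.5647422075271606, -0.20048657059669495), (0.14951570332050323, 0.10301743447780609), 3.7280802726745605)
[[ 0.62397393 -0.13802414  0.018     ]
 [ 0.63114221 -0.24487745  0.018     ]
 [ 0.48556253 -0.25360149  0.018     ]
 [ 0.47839605 -0.14567218  0.018     ]] [ 0.55476868 -0.19554382  0.018     ]
[[ 0.4880428  -0.25575309  0.018     ]
 [ 0.48410777 -0.14654618  0.018     ]
 [ 0.63467331 -0.14340581  0.018     ]
 [ 0.64285178 -0.24602917  0.018     ]] [ 0.56241891 -0.19793356  0.018     ]
```

```bash
cat >> h.py <<'E'
def frame(a_deg,o):
    a=np.radians(a_deg); t=np.radians(25); e=np.array([np.cos(a),np.sin(a),0]); k=np.array([0,0,1.])
    z=np.sin(t)*e+np.cos(t)*k; x=-np.cos(t)*e+np.sin(t)*k; y=np.cross(z,x)
    return np.c_[x,y,z],np.asarray(o,float)
def delta(o,tp,tR):
    R0=Ro.from_euler('xyz',o['ee_rot']).as_matrix()
    return np.round(R0.T@(tp-o['tool_pos'])/.1,3), np.round(Ro.from_matrix(R0.T@tR).as_rotvec()/(np.pi/2),3)
E
python3 - <<'E'
from h import *
from bench import robot
o=robot.get_obs(); R0=Ro.from_euler('xyz',o['ee_rot']).as_matrix(); c=robot.camera_params("wrist")
C=-c['R'].T@c['t']; print("cam in tool",R0.T@(C-o['tool_pos']),"axes",(R0.T@c['R'].T).round(3))
S,s0=frame(3.5,[.557,-.196,.065]); tR=np.c_[S[:,0],-S[:,1],-S[:,2]]
for nm,l in [("pre",[-.026,.03,.117+.06+.199]),("grasp",[0,0,.068+.18])]:
    tp=s0+S@l; print(nm,tp,delta(o,tp,tR))
# knob from both views, both with depth, plus predicted pixels
for n in("top","scene"):
    c=robot.camera_params(n)
    for q in(0,.1,.2): 
        k=s0+S@[.062-.088*np.cos(q),-.088*np.sin(q),.136]; print(n,q,k,proj(c,k))
    print(proj(c,s0+S@[.062,0,.11]),proj(c,s0+S@[0,0,.09]))
E
```

```text
cam in tool [0.07565173 0.00054734 0.01932643] axes [[ 0.001 -0.967 -0.255]
 [ 1.     0.001  0.   ]
 [-0.    -0.255  0.967]]
pre [ 0.74095958 -0.21480461  0.39478365] (array([-7.625, -4.326,  0.096]), array([ 0.068,  0.272, -0.311]))
grasp [ 0.66161384 -0.18960154  0.28976433] (array([-6.799, -4.43 ,  1.147]), array([ 0.068,  0.272, -0.311]))
top 0 [ 0.63788893 -0.19105262  0.17726978] [[382.80732214 195.57693915]]
top 0.1 [ 0.6369549  -0.18230799  0.17745558] [[379.47335554 195.93668978]]
top 0.2 [ 0.6352348  -0.17369938  0.17801112] [[376.22077603 196.57399653]]
[[386.94655058 230.010829  ]] [[382.24624314 213.06617994]]
scene 0 [ 0.63788893 -0.19105262  0.17726978] [[267.51235172 198.83318835]]
scene 0.1 [ 0.6369549  -0.18230799  0.17745558] [[270.42445114 198.20962646]]
scene 0.2 [ 0.6352348  -0.17369938  0.17801112] [[273.25291742 197.31845107]]
[[263.13421819 175.02115198]] [[266.65665658 195.91172861]]
```

>>> move_arm([
  [[0,-0.35,-0.2,0,0,0,0],[0,-0.7,-0.4,0,0,0,0],[0,-1,-0.57,0,0,0,0],[0,-1,-0.57,0,0,0,0]],
])

```text
time: 0.48
tool_pos: [0.3008, 0.4015, 0.4045]
ee_rot: [-3.14, 0.003, 2.701]
wrist_force: [-0.0, 0.2, 0.0]
width: 0.0708
```

>>> move_arm([
  [[0,-0.35,-0.2,0,0,0,0],[0,-0.7,-0.4,0,0,0,0],[0,-1,-0.57,0,0,0,0],[0,-1,-0.57,0,0,0,0]],
])

```text
time: 0.82
tool_pos: [0.3675, 0.3078, 0.4044]
ee_rot: [-3.14, 0.002, 2.7]
wrist_force: [-0.3, 0.6, 0.1]
width: 0.0442
```

>>> move_arm([
  [[0,-0.35,-0.2,0,0,0,0],[0,-0.7,-0.4,0,0,0,0],[0,-1,-0.57,0,0,0,0],[0,-1,-0.57,0,0,0,0]],
])

```text
time: 1.15
tool_pos: [0.4341, 0.2143, 0.4042]
ee_rot: [-3.14, 0.002, 2.701]
wrist_force: [-0.9, 0.1, -0.3]
width: 0.0173
```

>>> move_arm([
  [[0,-0.35,-0.2,0,0,0,0],[0,-0.7,-0.4,0,0,0,0],[0,-1,-0.57,0,0,0,0],[0,-1,-0.57,0,0,0,0]],
])

```text
time: 1.48
tool_pos: [0.5007, 0.1207, 0.4038]
ee_rot: [-3.14, 0.001, 2.701]
wrist_force: [0.1, 0.0, 0.5]
width: 0.0006
```

```bash
cat > d.py <<'E'
from h import *
from bench import robot
import json,sys
def go(l,a=3.5,o0=(.557,-.196,.065)):
    o=robot.get_obs(); S,s0=frame(a,o0); tR=np.c_[S[:,0],-S[:,1],-S[:,2]]
    print(o['time'],o['tool_pos'],"spindle coords",(S.T@(o['tool_pos']-s0)).round(4)); print(delta(o,s0+S@l,tR))
E
python3 -c "
from d import *
go([-.026,.03,.376])"
```

```text
1.4833 [0.50071401 0.12073853 0.40380005] spindle coords [ 0.1766 -0.3196  0.2915]
(array([-3.603, -2.012,  0.097]), array([ 0.068,  0.272, -0.314]))
```

>>> move_arm([
  [[0,-0.3,-0.17,-0.1,0.011,0.045,-0.052],[0,-0.6,-0.34,-0.2,0.023,0.09,-0.105],[0,-0.9,-0.5,-0.2,0.034,0.136,-0.157],[0,-1,-0.56,-0.2,0.045,0.181,-0.21],[0,-1,-0.56,-0.2,0.057,0.226,-0.262],[0,-1,-0.56,-0.2,0.068,0.272,-0.314],[0,-1,-0.56,-0.2,0.068,0.272,-0.314]],
])

```text
time: 2.07
tool_pos: [0.5664, 0.032, 0.423]
ee_rot: [3.138, -0.44, -3.072]
wrist_force: [-0.1, -0.3, -1.2]
width: 0.0002
```

```bash
python3 -c "
from d import *
go([-.026,.03,.39])"
```

```text
2.0667 [0.56635869 0.03202595 0.42297367] spindle coords [ 0.1302 -0.227   0.3343]
(array([-1.54 , -2.582, -0.564]), array([ 0.   , -0.003,  0.005]))
```

>>> move_arm([
  [[0,-0.2,-0.35,-0.15,0,0,0],[0,-0.4,-0.7,-0.3,0,0,0],[0,-0.6,-1,-0.45,0,0,0],[0,-0.6,-1,-0.45,0,0,0]],
])

```text
time: 2.4
tool_pos: [0.649, -0.0679, 0.4363]
ee_rot: [-3.141, -0.435, -3.082]
wrist_force: [-0.1, 0.5, -0.9]
width: 0.0003
```

>>> move_arm([
  [[0,-0.2,-0.35,-0.05,0,0,0],[0,-0.4,-0.7,-0.1,0,0,0],[0,-0.6,-1,-0.1,0,0,0],[0,-0.6,-1,-0.1,0,0,0],[0,-0.6,-1,-0.1,0,0,0]],
])

```text
time: 2.82
tool_pos: [0.7117, -0.1605, 0.4192]
ee_rot: [3.137, -0.44, -3.076]
wrist_force: [-1.1, 0.3, -0.4]
width: 0.0002
```

```bash
python3 -c "
from d import *
go([-.026,.03,.39])
c=robot.camera_params('wrist')
p,d=robot.snapshot('wrist')
np.savez('wrist1.npz',p=p,d=d,**c)
cv2.imwrite('pics/wrist1.png',cv2.convertScaleAbs(p[:,:,::-1],alpha=1.5))
S,s0=frame(3.5,[.557,-.196,.065])
for l in ([.062,0,.11],[-.026,0,.136],[0,0,.098],[0,0,.09]): print(proj(c,s0+S@l))
"
```

```text
2.8167 [ 0.71169331 -0.16052502  0.41923572] spindle coords [ 0.0078 -0.026   0.3872]
(array([-0.336, -0.561, -0.03 ]), array([ 0.002, -0.002,  0.003]))
[[280.45874549 135.87570192]]
[[279.50523585 262.25758207]]
[[283.75565979 212.23880918]]
[[284.66292676 209.39961049]]
```

View pics/wrist1.png

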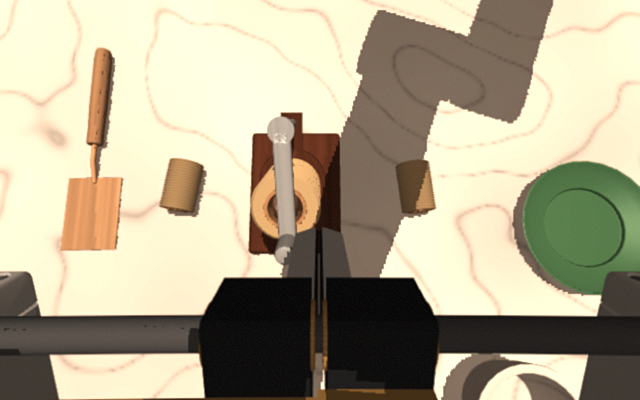

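The wrist view shows the pivot at about (281,131) and the knob at (283,253). The roll's top face is near (292,203), the stand's corners near (252,135), (340,135) and (250,252), and the saucer around (587,228).

Run:
```python
from d import *
f=np.load('wrist1.npz'); c={k:f[k] for k in('mtx','k1','R','t')}; p,d=f['p'],f['d']; P=cloud(c,d)
hsv=cv2.cvtColor(p,cv2.COLOR_RGB2HSV)
x0,x1,y0,y1=240,350,120,262
im=cv2.resize(cv2.convertScaleAbs(p[y0:y1,x0:x1,::-1],alpha=1.8),None,fx=4,fy=4,interpolation=cv2.INTER_NEAREST); cv2.imwrite('pics/w1z.png',im)
print("depth pts: pivot",P[131,281],"knob",P[252,283], "rolltop",P[170,305],P[190,262])
# stand
m=np.zeros(d.shape,np.uint8); s=(P[...,2]>.011)&(P[...,2]<.026)&(hsv[...,1]>110)
m[125:258,245:347]=s[125:258,245:347]; m=cv2.morphologyEx(m,cv2.MORPH_OPEN,np.ones((3,3)))
W=onplane(c,np.argwhere(m)[:,::-1],.018)[:,:2].astype(np.float32); print("stand",m.sum(),cv2.minAreaRect(W))
# roll top plane / annulus
S,s0=frame(3.5,[.557,-.196,.065]); L=(P-s0)@S
m=(abs(L[...,2]-.09)<.006)&(np.hypot(L[...,0],L[...,1])<.045)&(hsv[...,1]>60)
m=m.astype(np.uint8)
print("rolltop n",m.sum(),"z",np.median(L[m>0][:,2]),L[m>0].min(0),L[m>0].max(0), cv2.minEnclosingCircle(L[m>0][:,:2].astype(np.float32)))
g=((hsv[...,0]>45)&(hsv[...,0]<85)&(hsv[...,1]>90)&(P[...,2]<.05)).astype(np.uint8)
k,l,st,ce=cv2.connectedComponentsWithStats(g); i=1+st[1:,4].argmax(); print(st[i]); Q=P[l==i]; print(Q.min(0),Q.max(0),(Q.min(0)+Q.max(0))/2)
cn=cv2.findContours((l==i).astype(np.uint8),0,cv2.CHAIN_APPROX_NONE)[0][0].reshape(-1,2); cn=cn[cn[:,0]<637]
W=onplane(c,cn,.02)[:,:2].astype(np.float32); print(cv2.minEnclosingCircle(W), cv2.fitEllipse(W))
```

```text
depth pts: pivot [ 0.5435151  -0.19652372  0.19078856] knob [ 0.63047775 -0.18899761  0.17880448] rolltop [ 0.55336852 -0.18059813  0.12052981] [ 0.58039783 -0.2134515   0.14962946]
stand 3402 ((0.5537710189819336, -0.19609306752681732), (0.14610561728477478, 0.1072792336344719), 3.7041711807250977)
rolltop n 2206 z 0.08679116484193365 [-0.02739605 -0.0294163   0.08400785] [0.02967109 0.02978731 0.09588675] ((0.0008126316824927926, 6.165000377222896e-05), 0.030043868348002434)
[  524   162   116   132 10997]
[0.49512058 0.07702302 0.00272987] [0.65024295 0.21636606 0.02274386] [0.57268177 0.14669454 0.01273687]
((0.572494387626648, 0.15485188364982605), 0.0784120112657547) ((0.5695526599884033, 0.14177751541137695), (0.12360531091690063, 0.1581743210554123), 77.40763092041016)
```

View pics/w1z.png

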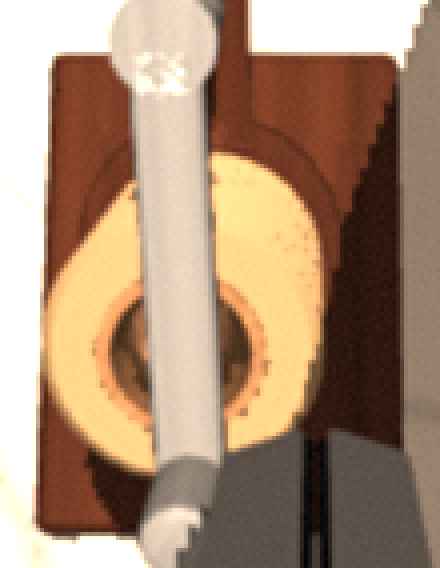

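```bash
sed -i 's/a=3.5,o0=(.557,-.196,.065)/a=3.6,o0=(.555,-.196,.065)/' d.py; python3 -c "
from d import *
go([-.026,.034,.316])"
```

```text
2.8667 [ 0.71087744 -0.1591676   0.42189712] spindle coords [ 0.0077 -0.027   0.3902]
(array([-0.336, -0.612,  0.74 ]), array([ 0.001, -0.001,  0.002]))
```

>>> move_arm([
  [[0,-0.15,-0.3,0,0,0,0],[0,-0.33,-0.6,0,0,0,0],[0,-0.33,-0.6,0,0,0,0],[0,-0.33,-0.6,0.2,0,0,0],[0,-0.33,-0.6,0.4,0,0,0],[0,-0.33,-0.6,0.6,0,0,0],[0,-0.33,-0.6,0.73,0,0,0],[0,-0.33,-0.6,0.73,0,0,0]],
])

```text
time: 3.53
tool_pos: [0.712, -0.2171, 0.3427]
ee_rot: [3.137, -0.438, -3.072]
wrist_force: [0.1, 0.3, -0.2]
width: 0.0002
```

```bash
python3 -c "
from d import *
go([-.026,.034,.316])
c=robot.camera_params('wrist')
p,d=robot.snapshot('wrist')
cv2.imwrite('pics/wrist2.png',cv2.convertScaleAbs(p[:,:,::-1],alpha=1.5))
S,s0=frame(3.6,[.555,-.196,.065]);o=robot.get_obs()
for q in np.linspace(-.3,1.5,13): 
  t=np.array([.062-.088*np.cos(q),-.088*np.sin(q)])
  print(q.round(2),t.round(4))
"
```

```text
3.5333 [ 0.71199766 -0.21714026  0.34274216] spindle coords [-0.0234  0.031   0.3174]
(array([-0.026, -0.031,  0.014]), array([ 0.001, -0.001,  0.004]))
-0.3 [-0.0221  0.026 ]
-0.15 [-0.025   0.0132]
0.0 [-0.026 -0.   ]
0.15 [-0.025  -0.0132]
0.3 [-0.0221 -0.026 ]
0.45 [-0.0172 -0.0383]
0.6 [-0.0106 -0.0497]
0.75 [-0.0024 -0.06  ]
0.9 [ 0.0073 -0.0689]
1.05 [ 0.0182 -0.0763]
1.2 [ 0.0301 -0.082 ]
1.35 [ 0.0427 -0.0859]
1.5 [ 0.0558 -0.0878]
```

View pics/wrist2.png

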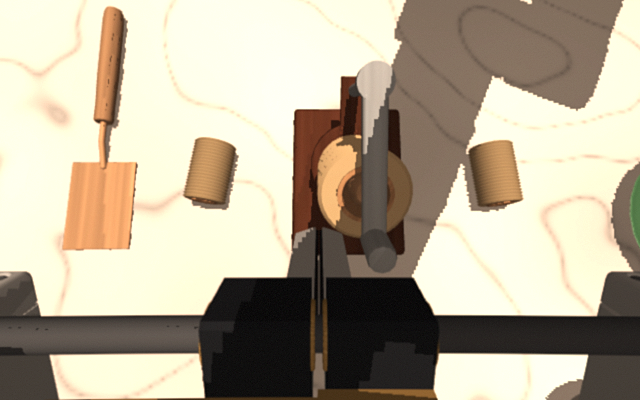

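>>> move_arm([
  [[0,-0.01,0.1,0,0,0,0],[0,-0.02,0.18,0,0,0,0],[0,-0.03,0.25,0,0,0,0],[0,-0.03,0.32,0,0,0,0],[0,-0.02,0.4,0,0,0,0],[0,-0.01,0.49,0,0,0,0],[0,0.01,0.57,0,0,0,0],[0,0.04,0.65,0,0,0,0]],
])

```text
time: 4.25
tool_pos: [0.7054, -0.1545, 0.3448]
ee_rot: [3.139, -0.436, -3.074]
wrist_force: [-1.0, -0.6, 0.1]
width: 0.0004
```

```bash
python3 -c "
from d import *
go([-.026,.034,.316])
p,d=robot.snapshot('wrist')
cv2.imwrite('pics/wrist3.png',cv2.convertScaleAbs(p[:,:,::-1],alpha=1.5))
"
```

```text
4.25 [ 0.7054402  -0.15448245  0.34478946] spindle coords [-0.0202 -0.032   0.3181]
(array([-0.055, -0.66 ,  0.021]), array([0.001, 0.   , 0.003]))
```

View pics/wrist3.png

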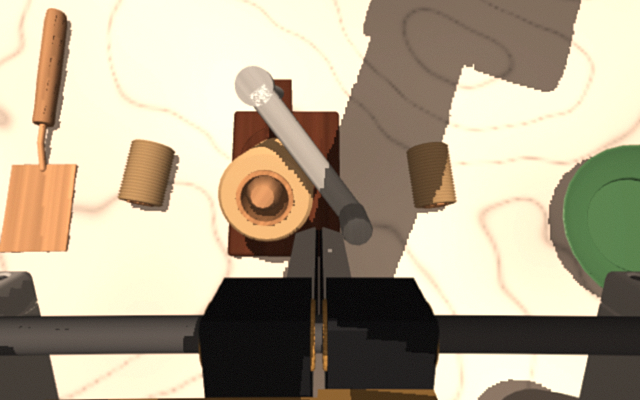

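>>> move_arm([
  [[0,0.05,0.1,0,0,0,0],[0,0.1,0.18,0,0,0,0],[0,0.15,0.25,0,0,0,0],[0,0.21,0.31,0,0,0,0],[0,0.28,0.37,0,0,0,0],[0,0.35,0.42,0,0,0,0],[0,0.42,0.46,0,0,0,0],[0,0.5,0.5,0,0,0,0]],
])

```text
time: 4.97
tool_pos: [0.6563, -0.1081, 0.3666]
ee_rot: [3.139, -0.435, -3.075]
wrist_force: [0.8, -1.2, -0.0]
width: 0.0005
```

```bash
python3 -c "
from d import *
go([-.026,.034,.316])
p,d=robot.snapshot('wrist')
cv2.imwrite('pics/wrist4.png',cv2.convertScaleAbs(p[:,:,::-1],alpha=1.5))
"
```

```text
4.9667 [ 0.65631595 -0.10814116  0.36662085] spindle coords [ 0.0308 -0.0813  0.3184]
(array([-0.564, -1.155,  0.024]), array([0.   , 0.001, 0.002]))
```

View pics/wrist4.png

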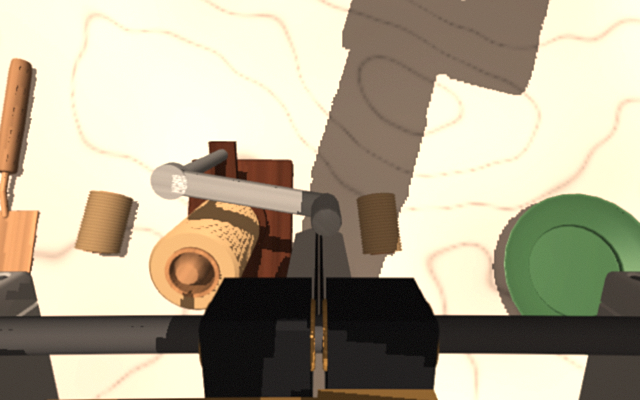

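>>> move_arm([
  [[0,0.07,0.02,0,0,0,0],[0,0.14,0.04,0,0,0,0],[0,0.21,0.06,0,0,0,0],[0,0.27,0.06,0,0,0,0],[0,0.27,0.06,0,0,0,0],[0,0.2,0.06,0,0,0,0],[0,0.2,0.06,-0.4,0,0,0],[0,0.2,0.06,-0.8,0,0,0]],
])

```text
time: 5.68
tool_pos: [0.6726, -0.1018, 0.4409]
ee_rot: [3.134, -0.45, -3.073]
wrist_force: [1.2, -0.6, 0.5]
width: 0.0003
```

```bash
python3 -c "
from d import *
go([0.01,0,.37])
"
```

```text
5.6833 [ 0.6726005  -0.10175672  0.44091015] spindle coords [ 0.0471 -0.0867  0.3928]
(array([-0.37 , -0.87 ,  0.218]), array([ 0.003, -0.009,  0.003]))
```

>>> move_arm([
  [[1,-0.2,-0.3,0,0,0,0],[1,-0.35,-0.6,0,0,0,0],[1,-0.45,-0.87,0,0,0,0],[1,-0.45,-0.87,0,0,0,0],[1,-0.45,-0.87,0,0,0,0],[1,-0.45,-0.87,0,0,0,0],[1,-0.45,-0.87,0,0,0,0],[1,-0.45,-0.87,0,0,0,0]],
])

```text
time: 6.35
tool_pos: [0.7184, -0.1843, 0.4296]
ee_rot: [3.139, -0.434, -3.073]
wrist_force: [-0.2, -0.3, 1.1]
width: 0.0508
```

Run:
```python
from d import *
go([0.0,0,.37])
c=robot.camera_params('wrist'); p,d=robot.snapshot('wrist'); np.savez('wrist5.npz',p=p,d=d,**c)
ct=robot.camera_params('top'); pt,dt=robot.snapshot('top'); np.savez('top5.npz',p=pt,d=dt)
S,s0=frame(3.6,[.555,-.196,.065]); 
for l in([0,0,.098],[0,0,.09]): print(proj(c,s0+S@l))
hsv=cv2.cvtColor(p,cv2.COLOR_RGB2HSV); L=(cloud(c,d)-s0)@S
m=(abs(L[...,2]-.09)<.006)&(np.hypot(L[...,0],L[...,1])<.042)&(hsv[...,1]>60)
Q=L[m]; print(m.sum(),np.median(Q[:,2]),Q.min(0),Q.max(0),cv2.minEnclosingCircle(Q[:,:2].astype(np.float32)))
m=(abs(L[...,2]-.098)<.006)&(np.hypot(L[...,0],L[...,1])<.014); Q=L[m]; print("tip",m.sum(),np.median(Q[:,2]),Q.mean(0))
if len(Q): print(cv2.minEnclosingCircle(Q[:,:2].astype(np.float32)))
m=(L[...,2]>.128)&(L[...,2]<.142)&(L[...,1]<-.05)&(L[...,1]>-.12)&(abs(L[...,0]-.06)<.05);Q=L[m]
print("knob",len(Q),Q.mean(0) if len(Q) else 0)
cv2.imwrite('pics/wrist5.png',cv2.convertScaleAbs(p[:,:,::-1],alpha=1.5))
```

```text
6.35 [ 0.71836017 -0.18425026  0.42956653] spindle coords [ 0.0056 -0.0015  0.3996]
(array([-0.056, -0.015,  0.296]), array([-0.   ,  0.001,  0.003]))
[[315.14606966 203.56035258]]
[[315.2351866  200.99959818]]
2935 0.08771189569451851 [-0.03051408 -0.02964223  0.08400606] [0.02887645 0.03010257 0.09599399] ((-0.00105187704320997, 0.0003597320173867047), 0.0300283282995224)
tip 451 0.09670630639047809 [0.00344505 0.00016788 0.09603575]
((0.0026221806183457375, 0.00022639402595814317), 0.010811126790940762)
knob 474 [ 0.07762482 -0.08513165  0.13460132]
```

View pics/wrist5.png

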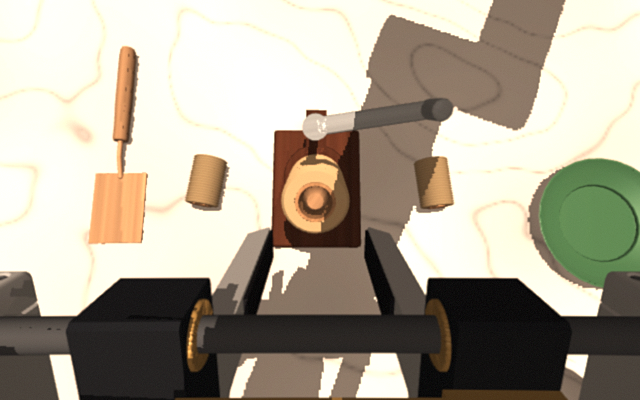

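Keeper is parked at q ≈ 1.75 rad: the knob measures at spindle (0.078, -0.085). The post tip at pixel (315,200) is clear, and the roll sits about 3.5 mm down-slope of the post axis. Next I descend.

>>> move_arm([
  [[1,-0.066,-0.015,0,0,0,0],[1,-0.066,-0.015,0,0,0,0],[1,-0.066,-0.015,0.2,0,0,0.002],[1,-0.066,-0.015,0.4,0,0,0.002],[1,-0.066,-0.015,0.6,0,0,0.002],[1,-0.066,-0.015,0.8,0,0,0.002],[1,-0.066,-0.015,0.8,0,0,0.002]],
])

```text
time: 7.03
tool_pos: [0.6894, -0.1884, 0.3479]
ee_rot: [3.136, -0.444, -3.076]
wrist_force: [-0.5, -0.2, -0.7]
width: 0.0937
```

```bash
python3 -c "
from d import *
go([-.001,0,.249])
print(robot.get_obs()['width'])
"
```

```text
7.0333 [ 0.68941359 -0.18838329  0.34789487] spindle coords [-0.0025  0.0008  0.3133]
(array([0.009, 0.006, 0.643]), array([ 0.003, -0.005,  0.001]))
0.09370471103012286
```

>>> move_arm([
  [[1,0.01,0.006,0.15,0,0,0],[1,0.01,0.006,0.3,0,0,0],[1,0.01,0.006,0.45,0,0,0],[1,0.01,0.006,0.55,0,0,0],[1,0.01,0.006,0.64,0,0,0],[1,0.01,0.006,0.64,0,0,0],[1,0.01,0.006,0.64,0,0,0]],
])

```text
time: 7.62
tool_pos: [0.6634, -0.1899, 0.2957]
ee_rot: [3.141, -0.435, -3.078]
wrist_force: [-0.3, 0.3, -0.4]
width: 0.0938
```

Run:
```python
from d import *
go([-.001,0,.249])
o=robot.get_obs(); print(o['wrist_force'])
c=robot.camera_params('wrist'); p,d=robot.snapshot('wrist')
S,s0=frame(3.6,[.555,-.196,.065]); hsv=cv2.cvtColor(p,cv2.COLOR_RGB2HSV); L=(cloud(c,d)-s0)@S
m=(abs(L[...,2]-.09)<.006)&(np.hypot(L[...,0],L[...,1])<.036)&(hsv[...,1]>60)
Q=L[m]; print(m.sum(),np.median(Q[:,2]),Q.min(0),Q.max(0),cv2.minEnclosingCircle(Q[:,:2].astype(np.float32)))
m=(abs(L[...,2]-.098)<.006)&(np.hypot(L[...,0],L[...,1])<.014); Q=L[m]; print("tip",m.sum(),np.median(Q[:,2]),cv2.minEnclosingCircle(Q[:,:2].astype(np.float32)))
cv2.imwrite('pics/wrist6.png',cv2.convertScaleAbs(p[:,:,::-1],alpha=1.5))
```

```text
7.6167 [ 0.6633547  -0.18990783  0.29572887] spindle coords [-0.0008  0.0007  0.255 ]
(array([-0.001,  0.007,  0.06 ]), array([0.   , 0.001, 0.   ]))
[-0.34172562  0.25798412 -0.39470163]
9240 0.0877051384672814 [-0.02340384 -0.02961314  0.08400188] [0.02911664 0.0300532  0.09599944] ((-0.000872658914886415, 8.46741531859152e-05), 0.03022455982863903)
tip 1545 0.09675668140113326 ((0.0025832531973719597, 0.00026143621653318405), 0.010987256653606892)
```

View pics/wrist6.png

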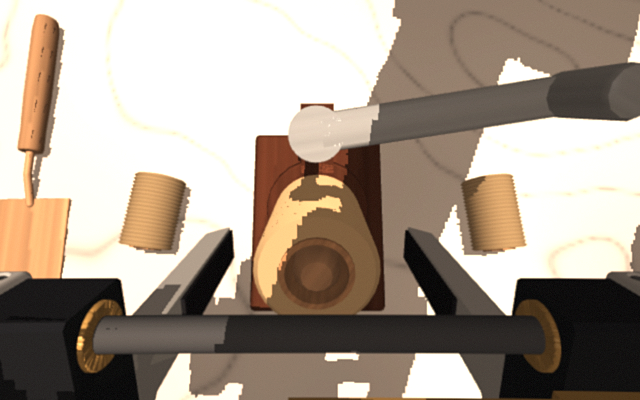

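>>> move_arm([
  [[1,0,0.006,0.04,0,0,0],[1,0,0.006,0.06,0,0,0],[0.6,0,0.006,0.06,0,0,0],[0.5,0,0.006,0.06,0,0,0],[0.4,0,0.006,0.06,0,0,0],[0.4,0,0.006,0.06,0,0,0],[0.4,0,0.006,0.06,0,0,0],[0.4,0,0.006,0.06,0,0,0]],
])

```text
time: 8.33
tool_pos: [0.6607, -0.1897, 0.2898]
ee_rot: [3.141, -0.435, -3.078]
wrist_force: [0.7, -0.3, 0.2]
width: 0.0606
```

Run:
```python
from d import *
go([-.001,0,.249])
o=robot.get_obs(); print(o['wrist_force'],o['wrist_torque'],o['width'])
```

```text
8.3333 [ 0.66070583 -0.18969272  0.28979735] spindle coords [-0.001   0.0003  0.2485]
(array([-0.   ,  0.003, -0.005]), array([0.   , 0.001, 0.   ]))
[ 0.66610677 -0.31183009  0.20598614] [-0.0005328  -0.25430488  0.03298468] 0.06059185084037938
```

>>> move_arm([
  [[0,0,0,0,0,0,0],[0,0,0,0,0,0,0],[0,0,0,-0.02,0,0,0],[0,0.005,0,-0.04,0,0,0],[0,0.015,0,-0.06,0,0,0],[0,0.025,0,-0.08,0,0,0],[0,0.033,0,-0.1,0,0,0],[0,0.033,0,-0.1,0,0,0]],
])

```text
time: 9.0
tool_pos: [0.6619, -0.1895, 0.3008]
ee_rot: [3.141, -0.435, -3.078]
wrist_force: [0.1, 0.3, -2.6]
width: 0.0607
```

Run:
```python
from d import *
go([0.0025,0,.3585])
o=robot.get_obs(); print(o['wrist_force'],o['wrist_torque'],o['width'])
c=robot.camera_params('wrist'); p,d=robot.snapshot('wrist')
S,s0=frame(3.6,[.555,-.196,.065]); hsv=cv2.cvtColor(p,cv2.COLOR_RGB2HSV); L=(cloud(c,d)-s0)@S
for z0 in(.088,.098):
  m=(abs(L[...,2]-z0)<.003)&(np.hypot(L[...,0],L[...,1])<.036)
  Q=L[m]; print(z0,m.sum(),np.median(Q[:,2]),Q.min(0),Q.max(0),cv2.minEnclosingCircle(Q[:,:2].astype(np.float32)))
cv2.imwrite('pics/wrist7.png',cv2.convertScaleAbs(p[:,:,::-1],alpha=1.5))
```

```text
9.0 [ 0.66188245 -0.1894666   0.300807  ] spindle coords [2.60e-03 2.00e-04 2.59e-01]
(array([-0.002,  0.003, -0.995]), array([0.   , 0.001, 0.   ]))
[ 0.07178436  0.25530262 -2.59150549] [ 0.01425239 -0.36112438  0.00373873] 0.06068435916793886
0.088 980 0.08773828839613843 [-0.01360661 -0.03325905  0.08500487] [0.03202866 0.03339702 0.09099881] ((0.013340922072529793, 8.534081280231476e-05), 0.03341216221451759)
0.098 9336 0.09800304350282016 [-0.01627734 -0.03347233  0.09500001] [0.03219176 0.03330632 0.10099847] ((0.007178586442023516, -7.837997691240162e-05), 0.03403038531541824)
```

View pics/wrist7.png

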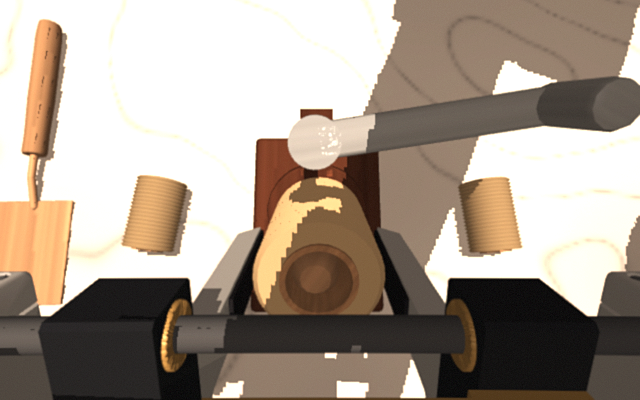

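>>> move_arm([
  [[0,0,0,-0.08,0,0,0],[0,0,0,-0.18,0,0,0],[0,0,0,-0.28,0,0,0],[0,0,0,-0.38,0,0,0],[0,0,0,-0.48,0,0,0],[0,0,0,-0.48,0,0,0]],
])

```text
time: 9.55
tool_pos: [0.6827, -0.1881, 0.3464]
ee_rot: [-3.141, -0.432, -3.078]
wrist_force: [-0.7, 0.6, -2.2]
width: 0.0606
```

Run:
```python
from d import *
go([0.0025,0,.3585])
o=robot.get_obs(); print(o['wrist_force'],o['wrist_torque'],o['width'])
```

```text
9.55 [ 0.68272021 -0.18814533  0.34636699] spindle coords [2.900e-03 2.000e-04 3.091e-01]
(array([-0.007,  0.001, -0.494]), array([-0.   ,  0.003,  0.   ]))
[-0.74903667  0.5523903  -2.19913734] [ 0.07626909 -0.41122712 -0.02525929] 0.06063099785581914
```

>>> move_arm([
  [[0,-0.003,0,-0.1,0,0,0],[0,-0.003,0,-0.2,0,0,0],[0,-0.003,0,-0.3,0,0,0],[0,-0.003,0,-0.4,0,0,0],[0,-0.003,0,-0.5,0,0,0],[0,-0.003,0,-0.6,0,0,0],[0,-0.003,0,-0.75,0,0,0],[0,-0.003,0,-0.75,0,0,0]],
])

```text
time: 10.22
tool_pos: [0.7143, -0.1861, 0.4138]
ee_rot: [-3.141, -0.432, -3.078]
wrist_force: [-0.3, 0.4, -1.6]
width: 0.0607
```

Run:
```python
from d import *
go([0.0025,0,.38])
o=robot.get_obs(); print(o['wrist_force'],o['wrist_torque'],o['width'])
# candidate carry target: upright over saucer
a=np.radians(3.6)
for yaw in (150,165,180,183.6):
    y=np.radians(yaw); R=Ro.from_euler('xyz',[np.pi,0,y]).as_matrix()
    print(yaw,delta(o,np.array([.574,.154,.32]),R))
```

```text
10.2167 [ 0.7142676  -0.18613193  0.41382706] spindle coords [2.800e-03 2.000e-04 3.836e-01]
(array([-0.003,  0.002,  0.036]), array([-0.   ,  0.003,  0.   ]))
[-0.3391582  0.4233191 -1.6188675] [ 0.00097214 -0.41614405 -0.02220185] 0.06069124118624786
150 (array([0.683, 3.484, 1.347]), array([-0.081, -0.267,  0.368]))
165 (array([0.683, 3.484, 1.347]), array([-0.045, -0.273,  0.204]))
180 (array([0.683, 3.484, 1.347]), array([-0.009, -0.275,  0.04 ]))
183.6 (array([0.683, 3.484, 1.347]), array([-0.   , -0.275,  0.   ]))
```

>>> move_arm([
  [[0,0.1,0,-0.2,0,0,0],[0,0.2,0,-0.3,0,0,0],[0,0.3,0.1,-0.3,0,-0.06,0],[0,0.4,0.3,-0.3,0,-0.12,0],[0,0.4,0.5,-0.3,0,-0.18,0],[0,0.4,0.7,-0.3,0,-0.24,0],[0,0.4,0.9,-0.3,0,-0.275,0],[0,0.4,1,-0.3,0,-0.275,0]],
])

```text
time: 10.88
tool_pos: [0.6822, -0.0859, 0.4575]
ee_rot: [3.14, -0.001, -3.077]
wrist_force: [0.7, -0.3, -1.7]
width: 0.0601
```

```bash
cat > e.py <<'E'
from d import *
def gs(z,xy=(.574,.154),yaw=-3.078):
    o=robot.get_obs(); print(o['time'],o['tool_pos'],o['ee_rot'],o['wrist_force'],o['width'])
    print(delta(o,np.array([*xy,z]),Ro.from_euler('xyz',[np.pi,0,yaw]).as_matrix()))
E
python3 -c "
from e import *
gs(.34)"
```

```text
10.8833 [ 0.68216522 -0.08590309  0.45754767] [ 3.13996030e+00 -1.03103716e-03 -3.07701136e+00] [ 0.66701491 -0.25436094 -1.67053222] 0.060124538487744975
(array([0.923, 2.462, 1.18 ]), array([ 0.001, -0.001,  0.001]))
```

>>> move_arm([
  [[0,0.15,0.3,0.1,0,0,0],[0,0.3,0.6,0.2,0,0,0],[0,0.4,0.9,0.3,0,0,0],[0,0.45,1,0.3,0,0,0],[0,0.45,1,0.3,0,0,0]],
])

```text
time: 11.3
tool_pos: [0.6314, 0.0111, 0.4255]
ee_rot: [3.14, -0.007, -3.075]
wrist_force: [0.2, -0.4, -2.3]
width: 0.0604
```

>>> move_arm([
  [[0,0.15,0.3,0,0,0,0],[0,0.3,0.6,0,0,0,0],[0,0.4,0.9,0,0,0,0],[0,0.46,1,0,0,0,0],[0,0.46,1,0,0,0,0]],
])

```text
time: 11.72
tool_pos: [0.5801, 0.1067, 0.4273]
ee_rot: [3.141, -0.003, -3.076]
wrist_force: [-0.7, -0.4, -2.0]
width: 0.0607
```

Run:
```python
from e import *
gs(.38)
c=robot.camera_params('wrist'); p,d=robot.snapshot('wrist'); np.savez('wrist8.npz',p=p,d=d,**c)
cv2.imwrite('pics/wrist8.png',cv2.convertScaleAbs(p[:,:,::-1],alpha=1.5))
o=robot.get_obs(); R0=Ro.from_euler('xyz',o['ee_rot']).as_matrix()
print('grip pt',o['tool_pos']+R0@[0,0,.18])
P=cloud(c,d); L=(P-o['tool_pos'])@R0
m=(np.hypot(L[...,0],L[...,1])<.045)&(L[...,2]>.13)&(L[...,2]<.2); Q=L[m]
print('roll top in tool',m.sum(),np.percentile(Q,[1,50,99],axis=0))
hsv=cv2.cvtColor(p,cv2.COLOR_RGB2HSV)
g=((hsv[...,0]>45)&(hsv[...,0]<85)&(hsv[...,1]>90)&(P[...,2]<.05)).astype(np.uint8)
k,l,st,ce=cv2.connectedComponentsWithStats(g); i=1+st[1:,4].argmax(); print(st[i]); Q=P[l==i]; print(Q.min(0),Q.max(0),(Q.min(0)+Q.max(0))/2)
```

```text
11.7167 [0.58005466 0.10672677 0.4273444 ] [ 3.14111053e+00 -3.01578712e-03 -3.07634174e+00] [-0.68564887 -0.36747618 -1.99749452] 0.06067415408017757
(array([0.028, 0.475, 0.474]), array([ 0.   , -0.002,  0.001]))
grip pt [0.58029824 0.10526301 0.247057  ]
roll top in tool 17276 [[-0.01537045 -0.03796787  0.13152207]
 [ 0.01101052  0.00230393  0.16023735]
 [ 0.02964315  0.04232508  0.19796009]]
[ 291  100  139  129 8592]
[0.4951222  0.07682806 0.00278546] [0.63937435 0.23285387 0.02312649] [0.56724828 0.15484097 0.01295597]
```

View pics/wrist8.png

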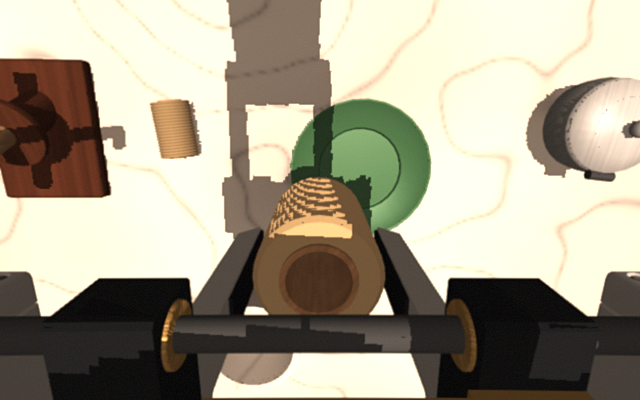

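>>> move_arm([
  [[0,0.028,0.2,0.1,0,0,0],[0,0.025,0.475,0.3,0,0,0],[0,0.025,0.475,0.6,0,-0.002,0],[0,0.025,0.475,0.8,0,-0.002,0],[0,0.025,0.475,1,0,-0.002,0],[0,0.025,0.475,1,0,-0.002,0],[0,0.025,0.475,1,0,-0.002,0]],
])

```text
time: 12.35
tool_pos: [0.5755, 0.1513, 0.3249]
ee_rot: [-3.141, -0.004, -3.081]
wrist_force: [-0.4, -0.1, -1.5]
width: 0.0606
```

Run:
```python
from e import *
gs(.265,(.5745,.1545))
c=robot.camera_params('wrist'); o=robot.get_obs(); p,d=robot.snapshot('wrist'); ps,ds=robot.snapshot('scene')
cv2.imwrite('pics/wrist9.png',cv2.convertScaleAbs(p[:,:,::-1],alpha=1.5))
cv2.imwrite('pics/scene9.png',cv2.resize(cv2.convertScaleAbs(ps[110:260,250:490,::-1],alpha=2),None,fx=3,fy=3))
R0=Ro.from_euler('xyz',o['ee_rot']).as_matrix(); P=cloud(c,d); L=(P-o['tool_pos'])@R0
m=(np.hypot(L[...,0],L[...,1])<.03)&(abs(L[...,2]-.160)<.004)&(abs(L[...,1])<.027); Q=L[m]
A=np.c_[Q[:,:2],np.ones(len(Q))]; co=np.linalg.lstsq(A,Q[:,2],rcond=None)[0]; print("plane slope x,y (deg)",np.degrees(co[:2]),co[2],len(Q),Q.min(0),Q.max(0))
hsv=cv2.cvtColor(p,cv2.COLOR_RGB2HSV)
g=((hsv[...,0]>45)&(hsv[...,0]<85)&(hsv[...,1]>90)&(P[...,2]<.05)); Q=P[g]; print(Q.min(0),Q.max(0))
```

```text
12.35 [0.57546331 0.15134979 0.32492352] [-3.14121763 -0.00382969 -3.08082086] [-0.38610257 -0.14470065 -1.49267418] 0.06060453845827775
(array([0.005, 0.032, 0.599]), array([-0.   , -0.002, -0.002]))
plane slope x,y (deg) [ 0.62956323 -0.11914325] 0.1599863542246809 7707 [-0.01865461 -0.02699868  0.1562885 ] [0.02952346 0.02698816 0.1639765 ]
[0.49426574 0.07615496 0.00299688] [0.61179045 0.23326596 0.02233328]
```

View pics/wrist9.png

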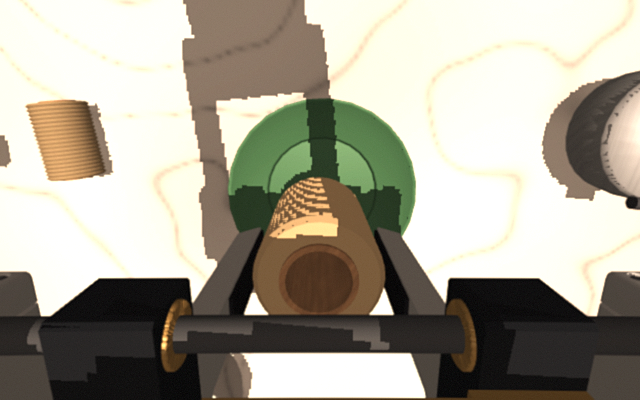

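View pics/scene9.png

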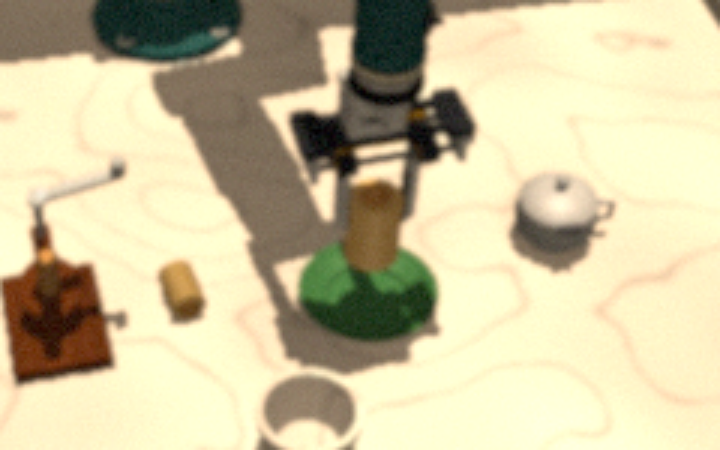

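>>> move_arm([
  [[0,0.01,0.032,0.1,0,-0.003,0],[0,0.01,0.032,0.22,0,-0.003,0],[0,0.01,0.032,0.35,0,-0.003,0],[0,0.01,0.032,0.45,0,-0.003,0],[0,0.01,0.032,0.53,0,-0.003,0],[0,0.01,0.032,0.6,0,-0.003,0],[0,0.01,0.032,0.6,0,-0.003,0],[0,0.01,0.032,0.6,0,-0.003,0]],
])

```text
time: 13.12
tool_pos: [0.5733, 0.1564, 0.2656]
ee_rot: [3.141, 0.003, -3.078]
wrist_force: [0.3, 0.5, -1.9]
width: 0.0605
```

Run:
```python
from e import *
gs(.255,(.5745,.1545))
```

```text
13.1167 [0.57327372 0.15638681 0.26561898] [ 3.14062595e+00  2.76696365e-03 -3.07842518e+00] [ 0.33282904  0.5384699  -1.86245638] 0.060466930758358066
(array([-0.011, -0.02 ,  0.106]), array([ 0.001,  0.002, -0.   ]))
```

>>> move_arm([
  [[0,-0.011,-0.018,0,0,0,0],[0,-0.011,-0.018,0.02,0,0,0],[0,-0.011,-0.018,0.04,0,0,0],[0,-0.011,-0.018,0.06,0,0,0],[0,-0.011,-0.018,0.075,0,0,0],[0,-0.011,-0.018,0.075,0,0,0],[0,-0.011,-0.018,0.075,0,0,0]],
])

```text
time: 13.7
tool_pos: [0.5746, 0.1547, 0.2586]
ee_rot: [3.14, 0.004, -3.078]
wrist_force: [-0.1, -0.4, -2.4]
width: 0.0604
```

Run:
```python
from e import *
gs(.255,(.5745,.1545))
```

```text
13.7 [0.5745593  0.15465368 0.25863624] [ 3.14049843  0.00365253 -3.0784615 ] [-0.1221737  -0.40670342 -2.42695465] 0.06035656390954328
(array([ 0.001, -0.002,  0.036]), array([ 0.001,  0.002, -0.   ]))
```

Creeping down in 0.5 mm rows.

>>> move_arm([
  [[0,0,0,0.005,0,0,0],[0,0,0,0.01,0,0,0],[0,0,0,0.015,0,0,0],[0,0,0,0.02,0,0,0],[0,0,0,0.02,0,0,0]],
])

```text
time: 14.12
tool_pos: [0.5746, 0.1547, 0.2567]
ee_rot: [3.14, 0.004, -3.079]
wrist_force: [-0.1, -0.7, -3.0]
width: 0.0605
```

>>> move_arm([
  [[0,0,0,0.005,0,0,0],[0,0,0,0.01,0,0,0],[0,0,0,0.01,0,0,0],[0,0,0,0.01,0,0,0]],
])

```text
time: 14.45
tool_pos: [0.5746, 0.1547, 0.2557]
ee_rot: [3.14, 0.004, -3.078]
wrist_force: [0.3, 0.5, -2.9]
width: 0.0604
```

>>> move_arm([
  [[0,0,0,0.005,0,0,0],[0,0,0,0.01,0,0,0],[0,0,0,0.01,0,0,0],[0,0,0,0.01,0,0,0]],
])

```text
time: 14.78
tool_pos: [0.5746, 0.1547, 0.2547]
ee_rot: [3.14, 0.004, -3.079]
wrist_force: [0.2, 0.3, -2.8]
width: 0.0602
```

Run:
```python
from e import *
gs(.255,(.5745,.1545))
c=robot.camera_params('wrist'); o=robot.get_obs(); p,d=robot.snapshot('wrist'); ps,ds=robot.snapshot('scene')
cv2.imwrite('pics/wrist10.png',cv2.convertScaleAbs(p[:,:,::-1],alpha=1.5))
cv2.imwrite('pics/scene10.png',cv2.resize(cv2.convertScaleAbs(ps[150:240,330:430,::-1],alpha=2),None,fx=6,fy=6))
P=cloud(c,d); R0=Ro.from_euler('xyz',o['ee_rot']).as_matrix(); L=(P-o['tool_pos'])@R0
m=(np.hypot(L[...,0],L[...,1])<.03)&(abs(L[...,2]-.160)<.004)&(abs(L[...,1])<.027); print("roll top z",np.median(P[m][:,2]))
```

```text
14.7833 [0.57462754 0.15465294 0.25474517] [ 3.14046937  0.00386954 -3.07853302] [ 0.17970303  0.2991571  -2.77441937] 0.06017548797550178
(array([ 0.001, -0.001, -0.003]), array([ 0.001,  0.002, -0.   ]))
roll top z 0.09456800575198428
```

View pics/scene10.png

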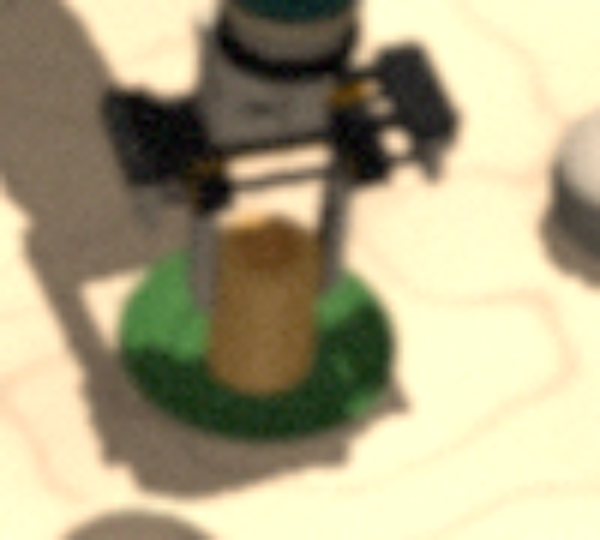

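>>> move_arm([
  [[0,0,0,0.005,0,0,0],[0,0,0,0.01,0,0,0],[0,0,0,0.01,0,0,0],[0,0,0,0.01,0,0,0]],
])

```text
time: 15.22
tool_pos: [0.5747, 0.1546, 0.2539]
ee_rot: [3.14, 0.004, -3.079]
wrist_force: [0.7, 0.4, -1.8]
width: 0.0605
```

>>> move_arm([
  [[0,0,0,0.005,0,0,0],[0,0,0,0.005,0,0,0],[0,0,0,0.005,0,0,0]],
])

```text
time: 15.47
tool_pos: [0.5747, 0.1547, 0.2538]
ee_rot: [3.14, 0.005, -3.079]
wrist_force: [0.2, -0.5, -0.7]
width: 0.0604
```

>>> move_arm([
  [[0,0,0,0.005,0,0,0],[0,0,0,0.005,0,0,0],[0,0,0,0.005,0,0,0]],
])

```text
time: 15.72
tool_pos: [0.5747, 0.1546, 0.2538]
ee_rot: [3.14, 0.005, -3.079]
wrist_force: [-1.2, -0.9, 5.0]
width: 0.061
```

>>> move_arm([
  [[0,0,0,-0.005,0,0,0],[0,0,0,-0.005,0,0,0],[0.7,0,0,-0.005,0,0,0],[0.75,0,0,-0.005,0,0,0],[0.8,0,0,-0.005,0,0,0],[0.9,0,0,-0.005,0,0,0],[0.95,0,0,-0.005,0,0,0],[0.95,0,0,-0.005,0,0,0]],
])

```text
time: 16.38
tool_pos: [0.5746, 0.1547, 0.253]
ee_rot: [3.14, 0.004, -3.078]
wrist_force: [0.8, -0.1, -0.6]
width: 0.0883
```

Run:
```python
from e import *
gs(.255,(.5745,.1545))
p,d=robot.snapshot('wrist')
cv2.imwrite('pics/wrist11.png',cv2.convertScaleAbs(p[:,:,::-1],alpha=1.5))
```

```text
16.3833 [0.5746271  0.15470651 0.25304556] [ 3.14043997  0.00371159 -3.07844662] [ 0.83752992 -0.13287918 -0.64260079] 0.08830215423757405
(array([ 0.001, -0.002, -0.02 ]), array([ 0.001,  0.002, -0.   ]))
```

View pics/wrist11.png

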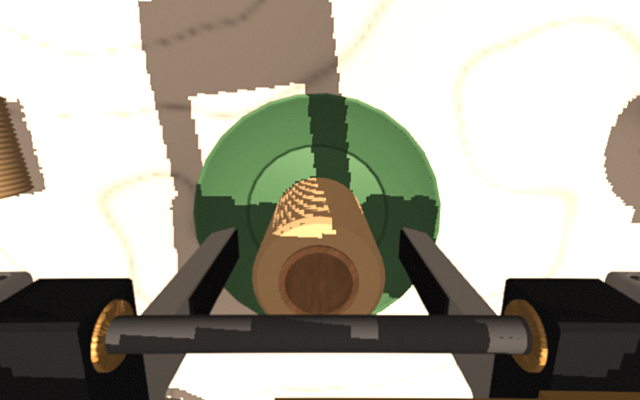

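The fingers are open and the roll stands free: its bore is at pixel (318,282), midway between the fingers. I retreat straight up.

>>> move_arm([
  [[1,0,0,-0.1,0,0,0],[1,0,0,-0.25,0,0,0],[1,0,0,-0.45,0,0,0],[1,0,0,-0.65,0,0,0],[1,0,0,-0.85,0,0,0],[1,0,0,-1,0,0,0],[1,0,0,-1,0,0,0]],
])

```text
time: 17.02
tool_pos: [0.5748, 0.1546, 0.3589]
ee_rot: [3.139, 0.013, -3.079]
wrist_force: [0.6, 0.1, 0.4]
width: 0.0939
```

>>> move_arm([
  [[1,0.2,0,-0.2,0,0,0],[1,0.5,0,-0.4,0,0,0],[1,0.8,0,-0.6,0,0,0],[1,1,0,-0.6,0,0,0],[1,1,0,-0.6,0,0,0]],
])

```text
time: 17.43
tool_pos: [0.4716, 0.1482, 0.4149]
ee_rot: [3.14, 0.007, -3.078]
wrist_force: [1.0, 0.7, -0.1]
width: 0.0942
```

>>> move_arm([
  [[1,0.3,0,0,0,0,0],[1,0.6,0,0,0,0,0],[1,0.9,0,0,0,0,0],[1,1,0,0,0,0,0],[1,1,0,0,0,0,0]],
])

```text
time: 17.85
tool_pos: [0.3734, 0.1418, 0.4121]
ee_rot: [3.14, 0.004, -3.078]
wrist_force: [-0.1, -0.5, 0.2]
width: 0.094
```

Run:
```python
from e import *
gs(.255,(.5745,.1545))
for n in('scene','top'):
    c=robot.camera_params(n); p,d=robot.snapshot(n)
    P=cloud(c,d); hsv=cv2.cvtColor(p,cv2.COLOR_RGB2HSV)
    m=(P[...,2]>.088)&(P[...,2]<.102)&(np.hypot(P[...,0]-.5745,P[...,1]-.1545)<.06); Q=P[m]
    print(n,"rolltop",m.sum(),np.median(Q[:,2]),cv2.minEnclosingCircle(Q[:,:2].astype(np.float32)) if m.sum() else 0)
    g=((hsv[...,0]>45)&(hsv[...,0]<85)&(hsv[...,1]>90)&(P[...,2]<.05)&(np.hypot(P[...,0]-.5745,P[...,1]-.1545)<.12)); Q=P[g]; print("saucer",Q.min(0),Q.max(0),(Q.min(0)+Q.max(0))/2)
    cv2.imwrite(f'pics/{n}12.png',cv2.convertScaleAbs(p[:,:,::-1],alpha=1.8))
```

```text
17.85 [0.37341727 0.14184282 0.41211517] [ 3.14045023  0.00419856 -3.07782374] [-0.11628581 -0.4988357   0.20205912] 0.09404188467205968
(array([-2.008, -0.004,  1.58 ]), array([0.001, 0.003, 0.   ]))
scene rolltop 158 0.09232329551980893 ((0.5801210403442383, 0.1516568809747696), 0.03264062851667404)
saucer [ 0.50097869  0.07459096 -0.00324561] [0.65529802 0.22655394 0.02476965] [0.57813835 0.15057245 0.01076202]
top rolltop 266 0.09302911733542832 ((0.5761863589286804, 0.15783491730690002), 0.029997684061527252)
saucer [ 0.49760014  0.07766268 -0.00294896] [0.64934558 0.23130451 0.02635779] [0.57347286 0.1544836  0.01170441]
```

View pics/scene12.png

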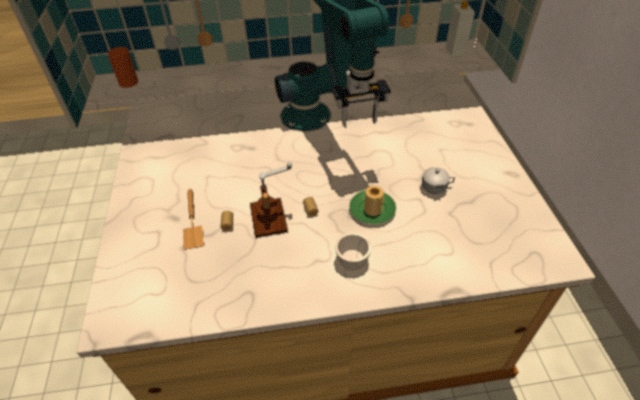

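View pics/top12.png

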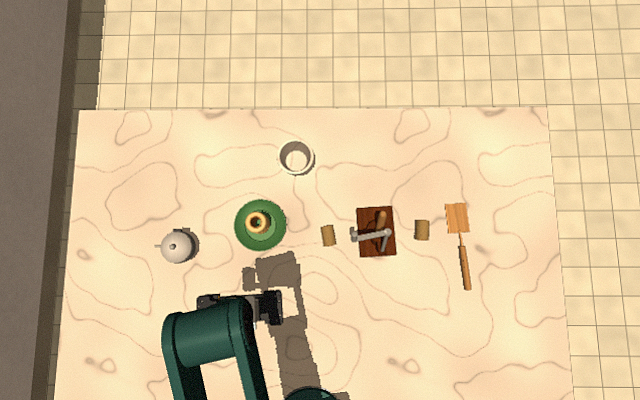

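The roll stands upright in the saucer: top view (258,223), scene view (374,197). It is within about 4 mm of centre. The saucer reads the same as at the start within 1 mm, and the mortar, bowl, spatula and decoys show at their starting pixels. The arm is clear, so I hand in.

```bash
python3 -c "
from bench import robot
print(robot.close_job())"
```

```text
the job is handed in; nothing more can be done
None
```

The job is done and handed in at about 18 s of the 64 s allowed. The roll stands upright in the middle of the green saucer and the gripper is well clear of it.

- **Keeper arm:** I pushed the knob round with the closed fingers to about 1.75 rad. The forces read about 1–2 N.
- **Lifting the roll:** I gripped the roll, moved it about 3.5 mm to centre it on the post, and slid it off along the spindle. The measured forces stayed close to the roll's own weight (1.6–2.6 N), so it was not forced.
- **Setting it down:** I lowered the roll in steps of about 0.5 mm until it touched, with a peak of about 5 N upward. Then I opened the fingers and backed straight up.

Last checks:
- **Roll:** Its top reads at 92–93 mm where 95 mm was expected; depth readings had run about 1.5–2 mm low before. It is 2–4 mm off the saucer's centre, depending on the camera.
- **Saucer:** It had moved less than 1 mm in the top view and about 2 mm in the scene view, which is within measurement error.
- **Mortar, sugar bowl and spatula:** They look unmoved in the pictures; I did not measure them separately.
- **Disagreement between cameras:** The scene camera gave positions 4–8 mm off the top and wrist cameras from the start. Those two agreed with each other, so I used them.

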